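# Feel out the hidden battery-door release of a control unit

### The arm

A 7-joint arm with a two-finger parallel gripper is mounted at the origin on a cart in front of the work surface, level with it; the furniture and walls round the work are solid. World frame = base frame: x ahead of the robot, y to its left, z up, the work surface at z = 0. Lengths are in m, angles in rad, forces in N, time in s.
With the tool pointing down it reaches from about 0.425 to 0.95 m from the base axis. Payload 4.7 kg.
Tool frame: the origin (TCP) lies on the centre line of the jaws, within the pads' length; the fingertips stand 19 mm ahead of it and the grasp point (between the pads) is the TCP; z points along the fingers, y is the line along which they close (so a half turn about z gives the same grasp; the last joint's range is limited). The gripper opens to 87 mm and grips with 3 to 60 N. Pads are 19 mm wide; open, the fingers measure 117 mm over their backs; the gripper's body (75 mm by 190 mm) begins 51 mm behind the grasp point.
Start: joints at [1.078, 0.469, -0.049, 1.532, 0.024, 1.141, -0.082], TCP at [0.302, -0.604, 0.242] pointing down, gripper open.
Joint ranges: [-2.59, 2.59], [-0.33, 1.99], [-1.39, 1.29], [0.1, 2.45], [-1.04, 4.18], [0.21, 1.99], [-2.66, 2.66]. Speed limits (rad/s): [2.57, 2.57, 3.14, 3.14, 3.14, 3.14, 3.14].

### API

Orientations are given as [roll, pitch, yaw] about the fixed x, y, z axes, in that order (R = Rz(yaw) Ry(pitch) Rx(roll)).
In Python, from cell import * gives the robot as it stands. Calls block until the motion is done:
- move_pose(position, orientation): joint-space move of the TCP to a pose.
- movel(position, ori=None, vel=0.15, force_limit=None): straight line of the TCP; ori=None keeps the orientation; vel is the mean speed in m/s. With force_limit (N) it stops when the force on the tool has changed by that much, and returns True; else False.
- move_joints(angles): joint-space move.
- release() and gripper_close(force=None): open the fingers fully, or close them until they stop; force is the grip in N (None keeps the last).
- pause(seconds).
- inverse_kinematics(position, orientation): joint angles nearest the present ones, or None.
- read_state(): the state.
- read_camera(name): name is "scene" or "side" or "wrist"; returns a dict with "image" (420x560x3 uint8, red, green, blue), "range_z" (420x560 float32, m along the optical axis (not along the pixel's ray), 0 where there is no reading), "fx", "fy", "cx", "cy" (pixels), "T" (4x4, takes a point from camera to world coordinates). Camera axes: x right, y down, z forward; pixel columns grow to the right and rows downward; lengths in m; the calibration is good to about 2 mm. A picture is of the moment at which its call begins.
A pose or a line that the arm cannot do raises Unreachable and nothing moves.
- close_job(): hands the job in; it is judged then, once.
Trained networks look in a picture, given as the dict that the camera call returned (one of the last four; its "shot" number tells which), for a name from the list of things; names that differ only in an ending like _2 or _b are one class to them, and where a whole thing is asked for, a point or a joint stands for the part that bears it (a point fixed in the world has none). Each returns a list of dicts, best first, with "confidence" (0 to 1); they miss things now and then, are a little off and sometimes report something else, mostly with a low value. They report only what shows in the picture. A call takes as long as a camera call.
- cut_out(target, picture): "region" (420x560 bool, what is visible of it) and "position" ([column, row] in pixels, amid what is visible of it).
- tip_of(target, picture): "position" ([column, row] in pixels: a listed point, or the origin of a listed thing).
The state is a dict: "time_s": time; "q": joint angles; "joint_velocities": joint speeds; "tau": joint torques, N m; "ee_pos": TCP position; "eef_rot": TCP orientation; "wrist_force": force on the tool from outside, world axes, zero at the start; "ft_torque": the same for the moment, N m; "grip_width": finger opening in m; "gripper_force": force on a finger pad.
Only numpy, scipy, OpenCV 4.12 (cv2) and the standard library are available. Lean on these libraries where they do the work, as an engineer would, in place of code of your own. Each camera call takes 0.05 s, during which the arm holds its last target. There are 200 camera calls.

### The job

The heating control unit on the worktop needs new batteries. Its release button is hidden somewhere along the long shallow recess in the top, flush with the floor of the recess and of the same plastic: feel along the recess with a fingertip until the floor gives, press there so that the battery door springs up, and leave the door standing open. Touch it lightly, never leaning your weight on it, and leave the batteries, the booklet and the mug where they are.

Things in the scene. Friction and masses are not known exactly. Their poses are not given: they have to be found in the camera images.
- control_unit: low grey plastic control unit, fixed to the worktop, 150 (its x) by 330 (its y) by 40 mm high; origin at the centre of its underside, z up, +x towards its far side. In the near half of its top is the long recess (see recess_mid), in the far half the battery door, between two groups of dark vent slits.
- recess_mid (a point): centre of the recess floor, 37 mm over the worktop, axes as the unit's. The recess is 50 mm wide (x), 134 long (y), 3 deep. Somewhere along it a square button, 40 by 40 mm, lies flush in the floor, outlined only by a hairline gap, midway across the width; its centre is within 45 mm of this point along y, different each time, and not reported. The rest of the floor is rigid.
- recess_left (a point): middle of the recess's left (+y) end, at floor height, 67 mm from recess_mid. On the hidden button: it is sprung, starts to give at about 2 N and is fully down, 5 mm lower, at about 6 N; the door is let go at about 2.5 mm. A fingertip that rests partly on the rigid floor cannot push it: the whole tip must be on the button.
- door_edge (a point): middle of the free (near) edge of the battery door, on its upper face; the door is 70 (x, with its hinge barrel) by 110 (y) by 3 mm, flush with the unit's top when shut (then 40 mm over the worktop), hinged at its far edge.
- battery_door (a joint): angle of the battery door in rad: 0 shut and latched; when the release is pressed a weak spring swings its near edge up to the stop at 1.0. It cannot be opened without the release.
- battery_1: loose battery with a green and silver jacket, 15 mm thick and 50 mm long along its y, lying to the left of the unit; origin at the middle of its underside; to be left alone
- battery_2: loose battery with a red and silver jacket, same size, lying beside the other; origin at the middle of its underside; to be left alone
- booklet: stapled booklet lying to the left, 148 by 105 mm; to be left alone
- mug: mug with a handle, 78 by 116 by 101 mm high, standing behind on the left; origin at the middle of its underside; to be left alone

How it is judged:
At the end, for the whole second after the job is handed in: the battery door stands open by more than 0.8 rad (its stop is at 1.0) and is at rest (value of joint battery_door above 0.8 rad and velocity of joint battery_door below 0.1 rad/s); the robot touches nothing.
It fails at once if the fingers press on something with more than 45 N (contact force between the fingers and anything else above 45 N).
It fails at once if a battery, the booklet or the mug is moved more than 20 mm or lifted (distance of any of battery_1, battery_2, booklet, mug from where it was at the start of the episode above 0.02 m).
It also fails if it takes over 56 s, if anything falls off the work surface, if the arm or the gripper's body presses on something with over 40 N, if the wrist force passes 120 N, or if a joint passes its speed limit or range.

## Working session

There is one attempt and no reset: what is moved stays moved. The work goes in short steps, each a Python script; the robot and the scene stay as the last script left them, time stands still between calls to the robot, and variables do not carry over. Pictures are saved under pics/ and viewed, at most 10 in all, crops included, and the job is handed in when it is done.

```bash
mkdir -p pics
cat > h.py <<'E'
from cell import *
import numpy as np, cv2
def pt(pic,uv,z=None):
    u,v=uv; T=np.array(pic["T"])
    d=np.array([(u-pic["cx"])/pic["fx"],(v-pic["cy"])/pic["fy"],1.])
    if z is None:
        r=pic["range_z"][int(v)-1:int(v)+2,int(u)-1:int(u)+2]; r=r[r>0]
        s=np.median(r) if r.size else np.nan
    else:
        s=(z-T[2,3])/(T[:3,:3]@d)[2]
    return T[:3,:3]@(d*s)+T[:3,3]
def save(pic,name): cv2.imwrite("pics/"+name,pic["image"][:,:,::-1])
E
python3 - <<'E'
from h import *
ims=[]
for c in ("scene","side"):
    p=read_camera(c); ims.append(p)
    save(p,c+"0.png")
    for n,z in (("recess_mid",.037),("recess_left",.037),("door_edge",.04),("control_unit",None),("battery_1",0),("mug",0)):
        for d in tip_of(n,p)[:2]:
            print(c,n,round(d["confidence"],2),np.round(d["position"],1),pt(p,d["position"],z).round(4),pt(p,d["position"]).round(4))
s=read_state();print(s["time_s"],s["eef_rot"],s["wrist_force"])
E
```

```text
scene recess_mid 0.72 [335.9 296.5] [ 0.5135 -0.0909  0.037 ] [ 0.5134 -0.0909  0.0371]
scene recess_left 0.98 [314.6 273.1] [ 0.5308 -0.0297  0.037 ] [ 0.5295 -0.0303  0.0401]
scene door_edge 0.73 [352.  290.9] [ 0.5403 -0.1106  0.04  ] [ 0.5406 -0.1105  0.0395]
scene control_unit 0.64 [346.9 296.5] [ 0.5261 -0.1082  0.0365] [ 0.5261 -0.1082  0.0365]
scene battery_1 0.5 [223.4 193.9] [0.5902 0.2575 0.    ] [0.5894 0.2566 0.0016]
scene battery_1 0.47 [205.9 177.3] [0.6027 0.3202 0.    ] [0.5955 0.3116 0.0151]
scene mug 0.75 [246.8 143.6] [0.7383 0.3044 0.    ] [0.6896 0.2608 0.0785]
side recess_left 0.81 [271.4 301.6] [ 0.5212 -0.0298  0.037 ] [ 0.5209 -0.0307  0.0386]
side recess_left 0.44 [248.  159.5] [0.5866 0.283  0.037 ] [0.5939 0.3093 0.011 ]
side door_edge 0.87 [305.5 338. ] [ 0.5465 -0.1055  0.04  ] [ 0.5464 -0.1056  0.0402]
side control_unit 0.8 [304.  350.3] [ 0.5371 -0.1222  0.0401] [ 0.5371 -0.1222  0.0401]
side battery_1 0.7 [249.2 162.2] [ 0.5968  0.3119 -0.    ] [0.5965 0.311  0.0009]
side battery_1 0.49 [259.1 182.1] [0.5973 0.2512 0.    ] [0.5966 0.249  0.0024]
side mug 0.55 [310.1 149. ] [0.7299 0.3044 0.    ] [0.7024 0.2466 0.0585]
0.7 [ 3.14146220e+00 -5.94873827e-05  4.63758787e-01] [-0.26655695 -0.5432836   0.45424839]
```

View pics/scene0.png

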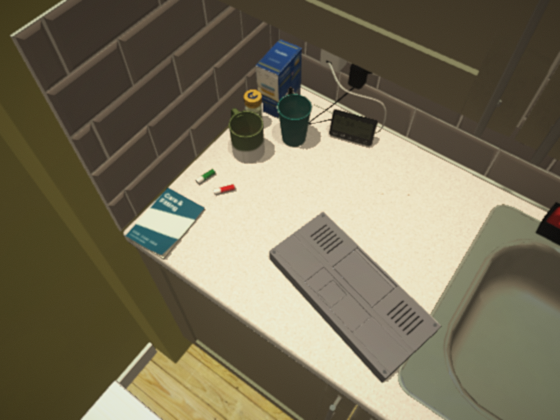

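View pics/side0.png

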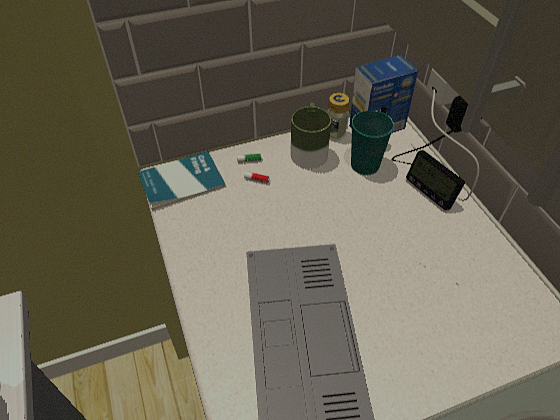

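The pictures show the unit at about (350,295) in the scene view, yawed slightly. Inside the recess there is a faint square outline at about (331,289) in scene and (278,333) in side. I'll check it from above with the wrist camera.

Run:
```python
from h import *
gripper_close(5)
yaw=0.0
# unit axis from recess points -> approx; tool y along unit y
move_pose([0.50,-0.09,0.26],[np.pi,0,-0.15])
p=read_camera("wrist"); save(p,"w1.png")
for n,z in (("recess_mid",.037),("recess_left",.037),("door_edge",.04),("control_unit",None)):
    for d in tip_of(n,p)[:2]:
        print(n,round(d["confidence"],2),np.round(d["position"],1),pt(p,d["position"],z).round(4),pt(p,d["position"]).round(4))
c=cut_out("control_unit",p)
if c:
    m=c[0]["region"]; v,u=np.nonzero(m); P=np.array([pt(p,(a,b),.04) for a,b in zip(u[::7],v[::7])])
    r=cv2.minAreaRect((P[:,:2]*1000).astype(np.float32)); print(c[0]["confidence"],r)
s=read_state();print(s["time_s"],s["ee_pos"],s["eef_rot"],s["wrist_force"],s["grip_width"])
print(np.round(p["T"],3),p["fx"])
```

```text
recess_left 0.85 [228.3 169.9] [ 0.5302 -0.0332  0.037 ] [ 0.5305 -0.0337  0.0396]
door_edge 0.95 [283.3 146.9] [ 0.5478 -0.1046  0.04  ] [ 0.5477 -0.1046  0.0393]
control_unit 0.62 [284.6 145.2] [ 0.5494 -0.1065  0.0389] [ 0.5494 -0.1065  0.0389]
0.85 ((545.5248413085938, -107.77687072753906), (330.9819641113281, 150.85025024414062), 75.35912322998047)
4.5083 [ 0.50002478 -0.09040171  0.25995075] [-3.14154591e+00  4.05318405e-05 -1.50811715e-01] [ 1.13503168 -0.07039691 -0.86892262] 0.00042800010666609034
[[-0.151 -0.952 -0.267  0.575]
 [-0.988  0.146  0.04  -0.103]
 [ 0.001  0.27  -0.963  0.403]
 [ 0.     0.     0.     1.   ]] 296.168968197899
```

View pics/w1.png

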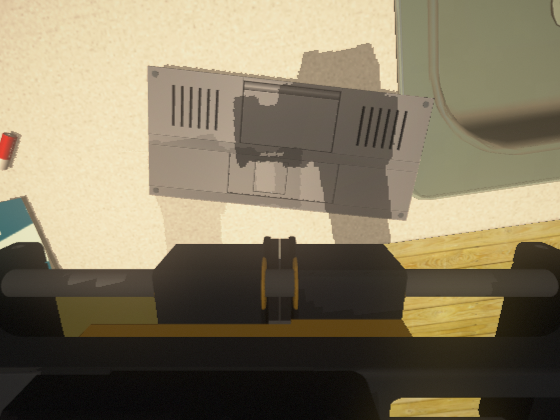

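The wrist view shows the unit, with the recess outline from u≈228 to 337. Inside it is a hairline square spanning about u 254–287, v 160–194. I'll convert that to unit coordinates and view a rectified close-up.

Run:
```python
from h import *
y=np.radians(75.36-90); c0=np.array([.5455,-.1078])
R=np.array([[np.cos(y),-np.sin(y)],[np.sin(y),np.cos(y)]])
tiles=[]
for cam in ("wrist","scene","side"):
    p=read_camera(cam); T=np.array(p["T"]); Ti=np.linalg.inv(T)
    # rectified: 1 px = 0.5mm(->x3); columns=-unit y (left=+y), rows=-unit x
    Y,X=np.meshgrid(np.linspace(.085,-.085,680),np.linspace(.0,-.078,312))
    w=(R@np.stack([X.ravel(),Y.ravel()])).T+c0
    q=np.c_[w,np.full(len(w),.037),np.ones(len(w))]@Ti.T
    mu=(q[:,0]/q[:,2]*p["fx"]+p["cx"]).reshape(X.shape).astype(np.float32); mv=(q[:,1]/q[:,2]*p["fy"]+p["cy"]).reshape(X.shape).astype(np.float32)
    im=cv2.remap(p["image"],mu,mv,cv2.INTER_LINEAR); im=cv2.createCLAHE(3).apply(cv2.cvtColor(im,cv2.COLOR_RGB2GRAY))
    tiles.append(cv2.resize(im,(680,190)))
    for n in ("recess_mid","recess_left","door_edge"):
        for d in tip_of(n,p)[:1]: print(cam,n,d["confidence"],R.T@(pt(p,d["position"],.037 if "rec" in n else .04)[:2]-c0))
cv2.imwrite("pics/rect.png",np.vstack(tiles))
```

```text
wrist recess_left 0.57 [-0.03444175  0.06745435]
wrist door_edge 0.98 [ 0.00210015 -0.0013986 ]
scene recess_mid 0.93 [-0.03377504  0.01189185]
scene recess_left 0.69 [-0.03640968  0.07509236]
scene door_edge 0.8 [0.00437989 0.00162448]
side recess_left 0.61 [-0.03925571  0.06571217]
side door_edge 0.69 [-0.00362047  0.00037747]
```

View pics/rect.png

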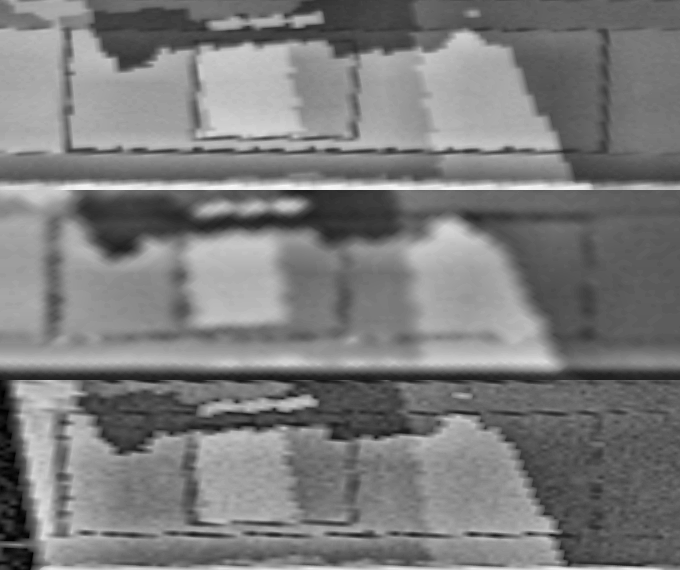

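The button outline is clear in the rectified view: 40 mm square, centred about 15.4 mm to the +y side of the recess centre, at unit (-0.037, +0.0164). I'll press there gently with a force limit.

Run:
```python
from h import *
y=np.radians(75.36-90); c0=np.array([.5455,-.1078])
R=np.array([[np.cos(y),-np.sin(y)],[np.sin(y),np.cos(y)]])
b=c0+R@np.array([-.037,.0164]); o=[np.pi,0,y]
move_pose([*b,.10],o)
movel([*b,.064],vel=.05); pause(.3)
f0=np.array(read_state()["wrist_force"])
for z in (.058,.056,.0545,.053,.0518):
    hit=movel([*b,z],vel=.01,force_limit=9); s=read_state()
    print(z,hit,np.round(s["ee_pos"],4),np.round(np.array(s["wrist_force"])-f0,2))
    if hit: break
movel([*b,.075],vel=.05); movel([*b-0.0*b,.16],vel=.1)
p=read_camera("side"); save(p,"s2.png")
print([ (d["confidence"],pt(p,d["position"])) for d in tip_of("door_edge",p)[:1]],read_state()["time_s"])
```

```text
0.058 False [ 0.5139 -0.0826  0.058 ] [ 1.37 -0.02  0.51]
0.056 False [ 0.5141 -0.0826  0.0561] [ 0.14 -0.27  0.73]
0.0545 False [ 0.5141 -0.0826  0.0547] [0.01 0.16 3.26]
0.053 False [ 0.5141 -0.0826  0.0531] [1.04 0.2  4.91]
0.0518 False [ 0.5141 -0.0826  0.052 ] [0.78 0.12 5.01]
[(0.89, array([ 0.58337277, -0.11112215,  0.0872014 ]))] 10.6417
```

View pics/s2.png

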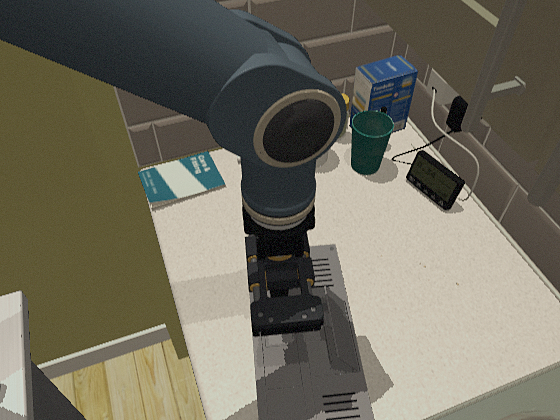

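The floor gave by about 4 mm at 5 N. The door is now standing up at about (340,325), with its edge near z 0.09. I'll move up and back, then measure the angle.

Run:
```python
from h import *
y=np.radians(75.36-90); c0=np.array([.5455,-.1078])
R=np.array([[np.cos(y),-np.sin(y)],[np.sin(y),np.cos(y)]])
s=read_state(); e=s["ee_pos"]
movel([e[0]-.03,e[1],.27],vel=.12); pause(.5)
for cam in ("scene","wrist"):
    p=read_camera(cam); v,u=np.nonzero(p["range_z"]>0); z=p["range_z"][v,u]
    C=np.c_[(u-p["cx"])/p["fx"]*z,(v-p["cy"])/p["fy"]*z,z,np.ones(len(z))]@np.array(p["T"]).T
    P=np.c_[(C[:,:2]-c0)@R,C[:,2]]
    m=(abs(P[:,1])<.045)&(P[:,0]>.02)&(P[:,0]<.07)&(P[:,2]>.048)&(P[:,2]<.11)
    Q=P[m]
    if len(Q)>30: print(cam,len(Q),"angle",np.arctan(-np.polyfit(Q[:,0],Q[:,2],1)[0]),"top z",np.percentile(Q[:,2],98))
print(read_state()["time_s"],np.round(read_state()["wrist_force"],1))
```

```text
scene 66 angle 0.9738864554404248 top z 0.09312452232782645
wrist 2248 angle 0.9603968936909915 top z 0.09418178200142198
12.3417 [ 0.5 -0.5 -0.1]
```

The door stands open at about 0.97 rad and the arm is clear, so I'm handing it in.

```bash
python3 -c "
from cell import *
print(close_job())"
```

```text
the job is handed in; nothing more can be done
None
```

The hidden button was pressed with about 5 N, the battery door stands open at about 0.97 rad with the arm clear of it, and the job is handed in; no verdict was returned.

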